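# Prop the drive chest open, load it and latch its vent door

### The arm

A 6-joint arm with a two-finger parallel gripper is mounted at the origin on the work surface. World frame = base frame: x ahead of the robot, y to its left, z up, the work surface at z = 0. Lengths are in m, angles in rad, forces in N, time in s.
With the tool pointing down it reaches from about 0.35 to 0.975 m from the base axis. Payload 4.9 kg.
Tool frame: the origin (TCP) lies at the very end of the fingers, on their centre line; the grasp point (between the pads) lies 19 mm behind it (pinch_z is the distance from the TCP to the grasp point, in m); z points along the fingers, y is the line along which they close (so a half turn about z gives the same grasp; the last joint's range is limited). The gripper opens to 85 mm and grips with 20 to 120 N. Pads are 22 mm wide; open, the fingers measure 114 mm over their backs; the gripper's body (76 mm by 85 mm) begins 54 mm behind the grasp point. The pads swing forward as they close: fully open they stand 13 mm farther back than shut.
Start: joints at [-1.396, 0.053, 1.613, -0, 1.476, -0.119], TCP at [0.181, -0.598, 0.231] pointing down, gripper open.
Joint ranges: [-3.01, 3.01], [-1.01, 2.22], [0.06, 2.58], [-1.02, 4.17], [0.09, 2.62], [-3.14, 3.14]. Speed limits (rad/s): [2.57, 2.57, 3.14, 3.14, 3.14, 3.14].

### API

Orientations are given as a unit quaternion [w, x, y, z].
In Python, from plant import * gives the robot as it stands. The module is installed in compiled form; this text tells all that it offers.
- The arm moves only by the tool play_rows, never from a script. Its arguments are lists of equal length, an entry for each row: "linear": the shift along the world's x, y, z in m, a list of three; "turn": the turn about the world's z in degrees. A call has 1 to 8 rows; each row shifts and turns the commanded pose from where the row before left it; what a row does not reach is not made up. A row lasts 1/8 s, in which the tool goes at most 62.5 mm and 10.7 degrees, less where a joint would pass 70% of its speed; a pose out of reach is approached as far as the arm can. A call is refused whole if a number of a shift passes 0.0625 or a number of a turn 10.7, either way. A call with a gripper value outside its range is refused whole. "hand" is the finger opening in m, from 0 to 0.0854, set as the call begins (left out, the last holds). The fingers move at their own pace and stop on an object; the grip force is fixed at half the most. Time passes only in rows, so rows that do not move let the fingers close. It gives the time, the measured TCP pose, the force, the opening and the grip force at its end, in the units of the state.
- state(): the state, without advancing time (a new reading comes with each control period).
- grab_frame(name): name is "scene" or "top" or "wrist"; returns the picture (420x560x3 uint8, red, green, blue); there is no depth.
- camera_info(name): a dict with "camera_matrix" (3x3 intrinsics, pixels), "origin" and "attitude" of the camera in the world; the wrist camera has in their place "mount" (4x4, takes a point from camera to tool coordinates, whose origin is the TCP and whose axes are the flange's). Camera axes: x right, y down, z forward; pixel columns grow to the right and rows downward; lengths in m; the calibration is good to about 2 mm. A picture is of the moment at which its call begins: read the wrist's pose just before it. camera_info takes no time and is no camera call.
- job_done(): hands the job in; it is judged then, once.
Trained networks look in the newest picture that a camera, given by its name, has taken for a name from the list of things; names that differ only in an ending like _2 or _b are one class to them, and where a whole thing is asked for, a point or a joint stands for the part that bears it (a point fixed in the world has none). Each returns a list of dicts, best first, with "p" (0 to 1); they miss things now and then, are a little off and sometimes report something else, mostly with a low value. They report only what shows in the picture. A call takes as long as a camera call. They do not tell look-alikes from the thing itself.
- trace(camera, thing): "region" (420x560 bool, what is visible of it) and "location" ([column, row] in pixels, amid what is visible of it).
The state is a dict: "time": time; "joint_pos": joint angles; "joint_vel": joint speeds; "joint_efforts": joint torques, N m; "tool_pos": TCP position; "tool_rot": TCP orientation; "contact_force": force on the tool from outside, world axes, zero at the start; "ft_torque": the same for the moment, N m; "gripper_width": opening from 0.0 (shut) to 1.0 (fully open); "grasp_force": force on a finger pad.
Only numpy, scipy, OpenCV 4.12 (cv2) and the standard library are available. Lean on these libraries where they do the work, as an engineer would, in place of code of your own. Each camera call takes 0.05 s, during which the arm holds its last target. There are 200 camera calls.

### The job

Get the drive chest ready for a cool imaging run: first raise the white lid and swing the prop rod up from its clip so that its tip sits in the yellow slot and holds the lid open. Then lay every black solid-state drive down on the floor of the chest, none on top of another, and push the blue vent door shut until it is held by its catch. Leave the lid propped open and everything else on the bench where it is.

Things in the scene. Friction and masses are not known exactly. Their poses are not given: they have to be found in the camera images.
- ssd1_center (a point): centre of a black solid-state drive with silver stripes, a brick 90 x 36 x 24 mm (long axis its x, 24 mm along its z), 0.14 kg, loose; None if absent this time
- ssd2_center (a point): centre of a black solid-state drive with silver stripes, a brick 90 x 36 x 24 mm (long axis its x, 24 mm along its z), 0.14 kg, loose; None if absent this time
- ssd3_center (a point): centre of a black solid-state drive with silver stripes, a brick 90 x 36 x 24 mm (long axis its x, 24 mm along its z), 0.14 kg, loose; None if absent this time
- ssd4_center (a point): centre of a black solid-state drive with silver stripes, a brick 90 x 36 x 24 mm (long axis its x, 24 mm along its z), 0.14 kg, loose; None if absent this time
- chest: fixed open-topped grey chest, 190 (x) x 220 (y) x 66 mm high, walls 5 mm, inner floor 6 mm up; origin at the centre of its underside, x points away from its lid bar to its hinge side, y towards the side with the blue door, z up. Inside three lanes are marked, centres at y = -0.06, 0, 0.06
- lid (a joint): angle of the white lid (190 x 220 x 8 mm, 0.3 kg), hinged on the chest's +x rim about the chest's y axis: 0 shut, grows as the bar end swings up, stop at 1.65 (leaning just past upright). It stays by itself where left above about 1.45; below that it falls shut unless propped. Propped on the rod it rests at about 1.3
- lid_bar (a point): centre of the lid's steel pull bar: a round bar, 10 mm thick, 100 mm long along the chest's y, 35 mm beyond the lid's free edge, held by an arm at each end; 225 mm from the hinge; its x axis lies in the lid and points to the hinge
- lid_hinge (a point): point on the lid's hinge axis, 67 mm above the table
- lid_slot (a point): middle of the slot for the prop rod: a yellow bracket at the lid's -y side, with two lips 24 mm apart and 16 mm deep that straddle the slot along the lid; the mouth faces the same way as the underside of the lid. 115 mm from the hinge axis, in the plane in which the rod swings
- rod (a joint): angle of the prop rod, pivoted on the chest's -y side, 40 mm outside the wall: 0 lying level in its open-topped black clip, pointing to the chest's +x; grows as its tip swings up; up to 1.5. Stiff pivot: stays at any angle where it is left. Its tip meets the slot at about 0.96 when the lid is at 1.28
- rod_pivot (a point): the rod's pivot, 45 mm above the table
- rod_grip (a point): middle of the rod's red grip sleeve, 14 mm thick, 45 mm long, 85 mm from the pivot
- rod_tip (a point): centre of the round end (12 mm thick) of the steel rod (9 mm thick), 159 mm from the pivot
- door (a joint): angle of the blue vent door on the chest's +y side: 0 shut, grows as it swings out (stays where left); its spring catch, felt at about 0.1 (some 5 N at the free edge), holds it at 0
- door_hinge (a point): foot of the door's upright hinge axis (6 mm above the table), at the +x end of the door
- door_face (a point): point on the door's outer face, 115 mm from the hinge, 34 mm above the table; its y axis points out of the face. The door is 140 mm long, 52 mm high, 8 mm thick, its foot 8 mm above the table
- tin_a: steel tin, 68 mm wide, 64 high, loose; origin under its centre
- tin_b: second such tin
- screwdriver: screwdriver lying on the table, loose
- brush: small brush lying on the table, loose
- disk: large aluminium disk drive, 147 x 102 x 24 mm, loose; not to be loaded
- cleaner: clear bottle, 52 mm wide, 90 high, loose
- puller: red hand tool, 165 mm long, lying on the table, loose
There are look-alikes about, which are no part of the job. What is shaped like the part that bears ssd4_center but green, red or turquoise is not meant.

How it is judged:
On the way, in this order (a step that is already met when the one before it is completed fails the run):
1. the lid is propped: the rod's tip is in the slot and the lid has come down on it (distance between rod_tip and lid_slot below 0.012 m and value of joint lid between 1.1 and 1.4 rad), for 0.3 s.
2. all drives present lie on the floor of the propped chest (all of step 1 and x of ssd1_center in the frame of chest between -0.09 and 0.09 m and y of ssd1_center in the frame of chest between -0.105 and 0.105 m and z of each of ssd1_center, ssd2_center, ssd3_center, ssd4_center in the frame of chest below 0.03 m and angle between ssd1_center's own x axis and vertical between 1.42 and 1.72 rad and x of ssd2_center in the frame of chest between -0.09 and 0.09 m and y of ssd2_center in the frame of chest between -0.105 and 0.105 m and angle between ssd2_center's own x axis and vertical between 1.42 and 1.72 rad and x of ssd3_center in the frame of chest between -0.09 and 0.09 m and y of ssd3_center in the frame of chest between -0.105 and 0.105 m and angle between ssd3_center's own x axis and vertical between 1.42 and 1.72 rad and x of ssd4_center in the frame of chest between -0.09 and 0.09 m and y of ssd4_center in the frame of chest between -0.105 and 0.105 m and angle between ssd4_center's own x axis and vertical between 1.42 and 1.72 rad), for 0.2 s.
At the end, for the whole second after the job is handed in: rod tip within 12 mm of the slot with the lid at 1.1 to 1.4 rad; every drive present inside the chest's walls, on its floor (centre less than 30 mm above the underside), its long axis level within 0.15 rad, at rest; the vent door within 0.03 rad of shut (all of step 2 and linear speed of each of ssd1, ssd2, ssd3, ssd4 below 0.02 m/s and velocity of joint lid between -0.05 and 0.05 rad/s and value of joint door below 0.03 rad); the robot touches nothing.
It fails at once if something else on the bench is shifted by more than 6 cm (distance of any of tin_a, tin_b, screwdriver, brush, disk, cleaner, puller from where it was at the start of the episode above 0.06 m).
Of ssd1, ssd2, ssd3, ssd4 only 2 to 3 are there at a start; the rules pass over those that are not, and their reading is None.
At some moment in a run one of ssd1, ssd2, ssd3, ssd4 may be knocked a few centimetres aside while the robot is not near it.
Once in a run the grip may slacken for a moment while it holds something.
It also fails if it takes over 210 s, if anything falls off the work surface, if the arm or the gripper's body presses on something with over 40 N, if the wrist force passes 120 N, or if a joint passes its speed limit or range.

## Working session

There is one attempt and no reset: what is moved stays moved. The work goes in short steps, Python scripts to look and compute and a tool call to move; the robot and the scene stay as the last step left them, time stands still between calls to the robot, and variables do not carry over. Pictures are saved under pics/ and viewed, at most 14 in all, crops included, and the job is handed in when it is done.

Besides the shell and the picture viewer there is one more tool, called after ">>>" as a command line: name --pt "numbers of a row" for each row, then --argument value for the rest. play_rows: Moves the arm, as the interface text tells. Its arguments: {"type":"object","properties":{"linear":{"type":"array","items":{"type":"array","items":{"type":"number"}}},"turn":{"type":"array","items":{"type":"number"}},"hand":{"type":"number"}},"required":["linear","turn"]}

```bash
mkdir -p pics; ls; cat > h.py <<'E'
from plant import *
import numpy as np, cv2
from scipy.spatial.transform import Rotation as R
def att(a):
    a=np.array(a,float)
    if a.shape==(3,3): return a
    if a.size==4: return R.from_quat([a[1],a[2],a[3],a[0]]).as_matrix()
    return a
def cam(name):
    i=camera_info(name);K=np.array(i["camera_matrix"])
    if name=="wrist":
        s=state();M=np.array(i["mount"]);Rt=att(s["tool_rot"])
        return K,np.array(s["tool_pos"])+Rt@M[:3,3],Rt@M[:3,:3]
    return K,np.array(i["origin"]),att(i["attitude"])
def onz(c,px,z):
    K,o,A=c; d=A@np.linalg.solve(K,[px[0],px[1],1.]); return o+d*(z-o[2])/d[2]
def proj(c,p):
    K,o,A=c; q=K@(A.T@(np.array(p)-o)); return q[:2]/q[2]
def snap(name,fn):
    c=cam(name); im=grab_frame(name); cv2.imwrite("pics/"+fn,im[:,:,::-1].copy()); return c,im
def say():
    s=state(); print("t",round(s["time"],2),"tcp",np.round(s["tool_pos"],4),"rot",np.round(s["tool_rot"],3),"F",np.round(s["contact_force"],1),"w",round(s["gripper_width"],3),"g",s["grasp_force"])
E
python3 - <<'E'
from h import *
say()
ims=[]
for n in ["scene","top"]:
    print(n,camera_info(n)); c,im=snap(n,n+"0.png")
    for t in ["ssd1_center","lid","lid_bar","lid_slot","rod","rod_grip","rod_tip","door","chest","tin_a","screwdriver","brush","disk","cleaner","puller","rod_pivot"]:
        for d in trace(n,t):
            ys,xs=np.nonzero(d["region"])
            print(t,round(d["p"],2),np.round(d["location"]), len(xs), xs.min(),xs.max(),ys.min(),ys.max()) if len(xs) else print(t,d["p"],d["location"])
print(camera_info("wrist"))
E
```

```text
pics
t 0.0 tcp [ 0.1809 -0.5976  0.23  ] rot [-0.001  0.989  0.146 -0.   ] F [-0.1 -0.4 -1. ] w 1.001 g 0.0
scene {'camera_matrix': array([[477.69802213,   0.        , 278.33648325],
       [  0.        , 477.69802213, 214.12702344],
       [  0.        ,   0.        ,   1.        ]]), 'origin': array([1.07546361, 1.04963501, 0.91549822]), 'attitude': array([-0.10635707,  0.22847078,  0.8627891 , -0.43827417])}
lid 0.59 [268. 212.] 3159 227 314 183 243
lid 0.22 [388. 242.] 543 373 398 229 255
lid_bar 0.83 [267. 215.] 3202 228 315 184 243
lid_bar 0.29 [433. 297.] 631 413 456 275 323
lid_slot 0.67 [432. 296.] 674 412 457 275 323
lid_slot 0.65 [268. 218.] 3059 228 313 184 242
rod 0.46 [215. 181.] 239 202 225 175 191
rod_grip 0.45 [284. 256.] 762 258 307 248 269
rod_grip 0.42 [217. 204.] 35 213 223 201 205
rod_tip 0.72 [269. 214.] 3320 227 315 183 243
door 0.71 [284. 258.] 779 257 307 246 269
chest 0.66 [270. 223.] 5003 223 313 184 267
chest 0.24 [263. 176.] 226 253 273 168 184
tin_a 0.95 [388. 242.] 552 373 398 229 255
tin_a 0.95 [185. 206.] 432 174 195 197 220
screwdriver 0.59 [189. 14
[... 1718 characters left out ...]
er 0.76 [146. 259.] 457 117 168 252 267
puller 0.5 [211. 271.] 402 201 223 258 280
rod_pivot 0.7 [291. 186.] 5353 224 343 152 233
rod_pivot 0.44 [337. 180.] 148 336 343 157 196
{'camera_matrix': array([[334.25905608,   0.        , 280.32668812],
       [  0.        , 334.25905608, 214.36084981],
       [  0.        ,   0.        ,   1.        ]]), 'mount': array([[ 5.28884494e-04, -9.47113837e-01, -3.20897335e-01,
         8.34406238e-02],
       [ 9.99999808e-01,  6.04839382e-04, -1.37013777e-04,
         5.77746278e-04],
       [ 3.23858990e-04, -3.20897201e-01,  9.47113975e-01,
        -1.42097532e-01],
       [ 0.00000000e+00,  0.00000000e+00,  0.00000000e+00,
         1.00000000e+00]])}
```

View pics/top0.png

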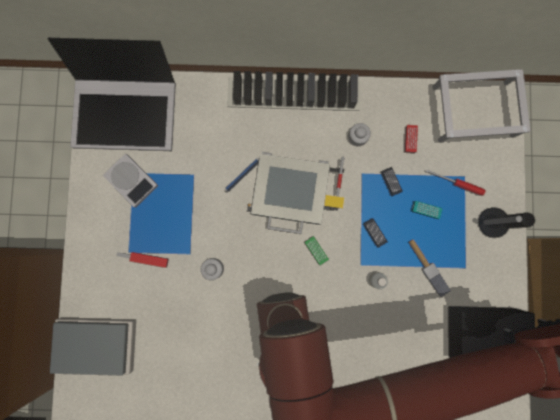

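View pics/scene0.png

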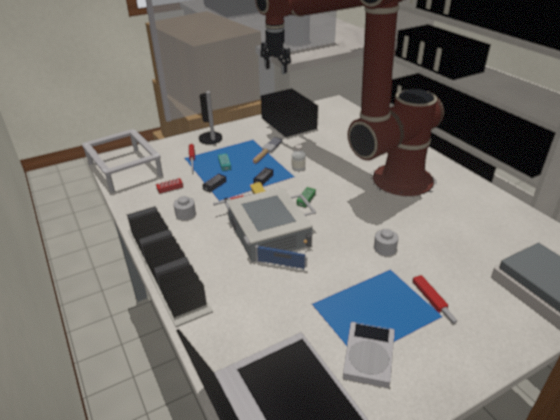

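```bash
python3 - <<'E'
from h import *
c=cam("top")
for n,p,z in [("ssdA",(391,181),.02),("ssdB",(375,232),.02),("bar",(285,227),.07),("bracket",(333,201),.07),("rodgrip",(340,181),.045),("hingeL",(265,155),.07),("hingeR",(328,163),.07),("nearL",(251,214),.07),("doorfree",(227,189),.034),("doorhinge",(258,160),.034),("tinA",(359,136),.06),("tinB",(212,270),.06),("cleaner",(378,281),.05),("green",(316,250),.02),("red",(411,139),.02),("lamp",(520,220),.2)]:
    print(n,np.round(onz(c,p,z),3))
im=cv2.imread("pics/top0.png"); cv2.imwrite("pics/crop1.png",cv2.resize(im[130:270,215:415],None,fx=4,fy=4,interpolation=cv2.INTER_CUBIC))
E
```

```text
ssdA [ 0.594 -0.305  0.02 ]
ssdB [ 0.427 -0.255  0.02 ]
bar [0.433 0.034 0.07 ]
bracket [ 0.518 -0.113  0.07 ]
rodgrip [ 0.585 -0.137  0.045]
hingeL [0.657 0.103 0.07 ]
hingeR [ 0.638 -0.095  0.07 ]
nearL [0.471 0.141 0.07 ]
doorfree [0.551 0.223 0.034]
doorhinge [0.647 0.127 0.034]
tinA [ 0.729 -0.193  0.06 ]
tinB [0.295 0.255 0.06 ]
cleaner [ 0.275 -0.259  0.05 ]
green [ 0.365 -0.067  0.02 ]
red [ 0.734 -0.369  0.02 ]
lamp [ 0.467 -0.624  0.2  ]
```

View pics/crop1.png

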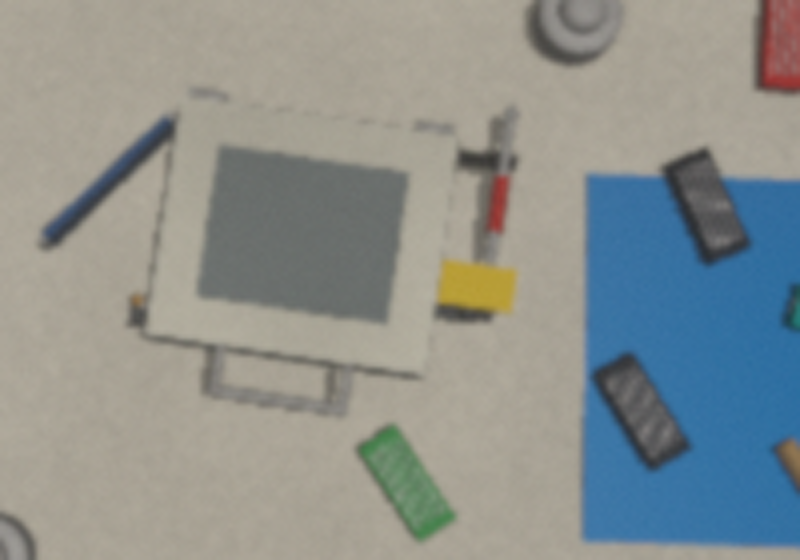

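```bash
cat >> h.py <<'E'
def chest2w(P,q): # P=x,y,yaw
    c,s=np.cos(P[2]),np.sin(P[2]); q=np.array(q,float)
    return np.array([P[0]+c*q[0]-s*q[1],P[1]+s*q[0]+c*q[1],q[2]])
def w2chest(P,p):
    c,s=np.cos(P[2]),np.sin(P[2]); d=np.array(p[:2])-P[:2]
    return np.array([c*d[0]+s*d[1],-s*d[0]+c*d[1],p[2]])
E
python3 - <<'E'
from h import *
from scipy.optimize import least_squares
c=cam("top")
cp=np.array([(178,100),(455,125),(148,337),(420,377),(275,400)])/4.+[215,130]
q=[(.095,.11,.071),(.095,-.11,.071),(-.095,.11,.071),(-.095,-.11,.071),(-.13,0,.072)]
f=lambda P:(np.array([proj(c,chest2w(P,a)) for a in q])-cp).ravel()
r=least_squares(f,[.55,.02,0]); print(r.x,np.degrees(r.x[2]),np.round(r.fun,1))
P=r.x
for n,px,z in [("grip",(498,205),.045),("tip",(512,110),.045),("brk",(478,288),.08),("doorfree",(45,240),.034)]:
    print(n,np.round(w2chest(P,onz(c,np.array(px)/4+[215,130],z)),3))
for n,a in [("bar",(-.13,0,.071)),("gripish",(.0,-.15,.045))]: print(n,chest2w(P,a))
say(); s=state(); Rm=att(s["tool_rot"]); print(Rm)
E
```

```text
[ 0.55353833  0.02236149 -0.09989895] -5.723788457473176 [-0.6 -0.8 -0.2  1.9 -1.3 -0.1  1.2 -1.   0.8 -0. ]
grip [ 0.047 -0.153  0.045]
tip [ 0.124 -0.156  0.045]
brk [-0.025 -0.142  0.08 ]
doorfree [-0.026  0.201  0.034]
bar [0.42418648 0.03532676 0.071     ]
gripish [ 0.5385784  -0.12689065  0.045     ]
t 1.7 tcp [ 0.181  -0.5982  0.2313] rot [ 0.     0.989  0.146 -0.   ] F [ 0.5  0.5 -0.8] w 0.997 g 0.0
[[ 9.57155729e-01  2.89573671e-01 -5.23055686e-06]
 [ 2.89573670e-01 -9.57155729e-01 -1.44997362e-05]
 [-9.20519929e-06  1.23638740e-05 -1.00000000e+00]]
```

>>> play_rows --pt "0 0.05 0.02" --pt "0.02 0.055 0.02" --pt "0.02 0.055 0.02" --pt "0.02 0.055 0.01" --pt "0.02 0.055 0" --pt "0.02 0.055 0" --pt "0.02 0.055 0" --pt "0.02 0.055 0" --turn '[5,6,6,6,6,6,6,6]' --hand 0.03

```text
time: 2.7
tool_pos: [0.3212, -0.1615, 0.3016]
tool_rot: [0.001, 0.848, 0.53, 0.0]
contact_force: [1.2, 0.2, 0.9]
gripper_width: 0.351
grasp_force: 0.0
```

>>> play_rows --pt "0.02 0.05 0" --pt "0.02 0.05 0" --pt "0.02 0.05 0" --pt "0.04 0.05 0" --pt "0.0 0 0" --pt "0 0 0" --turn '[5,5,5,5.5,0,0]'

```text
time: 3.45
tool_pos: [0.4199, 0.0356, 0.3012]
tool_rot: [-0.0, 0.741, 0.671, -0.0]
contact_force: [0.1, -0.1, 0.5]
gripper_width: 0.355
grasp_force: 0.0
```

```bash
python3 - <<'E'
from h import *
say()
P=np.array([.5535,.0224,-.0999])
c,im=snap("wrist","w1.png")
for n,a in [("bar",(-.13,0,.071)),("barL",(-.13,.05,.071)),("barR",(-.13,-.05,.071)),("nl",(-.095,.11,.071)),("nr",(-.095,-.11,.071)),("hl",(.095,.11,.071))]: print(n,proj(c,chest2w(P,a)))
E
```

```text
t 3.45 tcp [0.4199 0.0356 0.3012] rot [-0.     0.741  0.671 -0.   ] F [ 0.1 -0.1  0.5] w 0.355 g 0.0
bar [283.35641557 177.70590326]
barL [283.57952151 132.47575908]
barR [283.15144014 219.26046141]
nl [317.91353079  72.69247188]
nr [311.16269102 264.93229446]
hl [502.68605573  73.071266  ]
```

View pics/w1.png

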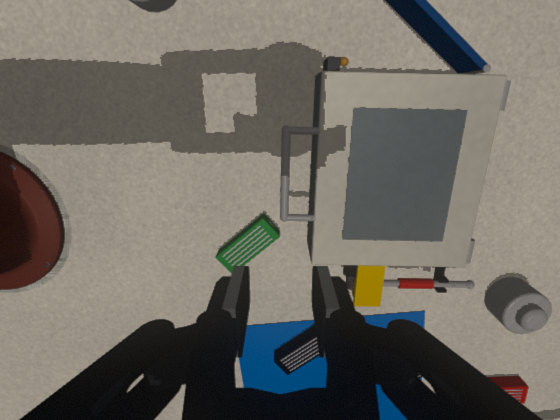

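>>> play_rows --pt "0.006 0 -0.06" --pt "0 0 -0.06" --pt "0 0 -0.05" --pt "0 0 -0.04" --pt "0 0 -0.03" --pt "0 0 -0.009" --pt "0 0 0" --turn '[0,0,0,0,0,0,0]'

```text
time: 4.38
tool_pos: [0.4261, 0.0348, 0.0528]
tool_rot: [0.0, 0.742, 0.671, 0.0]
contact_force: [-0.8, -0.1, 0.8]
gripper_width: 0.355
grasp_force: 0.0
```

>>> play_rows --pt "0 0 0" --pt "0 0 0" --pt "0 0 0" --pt "0 0 0" --pt "0 0 0" --pt "0 0 0" --turn '[0,0,0,0,0,0]' --hand 0

```text
time: 5.12
tool_pos: [0.4245, 0.0354, 0.0538]
tool_rot: [-0.001, 0.741, 0.671, -0.002]
contact_force: [-11.0, -0.3, 9.2]
gripper_width: 0.09
grasp_force: 58.6
```

>>> play_rows --pt "-0.001 0 0.0225" --pt "0.0034 -0.0003 0.0222" --pt "0.0056 -0.0006 0.0218" --pt "0.0077 -0.0008 0.0211" --pt "0.0097 -0.001 0.0203" --pt "0.0118 -0.0012 0.0191" --pt "0.0136 -0.0014 0.0179" --pt "0.0153 -0.0015 0.0165" --turn '[0,0,0,0,0,0,0,0]'

```text
time: 6.12
tool_pos: [0.4921, 0.0274, 0.2147]
tool_rot: [0.001, 0.741, 0.671, -0.002]
contact_force: [1.4, -6.4, -4.9]
gripper_width: 0.091
grasp_force: 58.2
```

>>> play_rows --pt "0.0169 -0.0017 0.0148" --pt "0.0183 -0.0018 0.0131" --pt "0.0195 -0.002 0.0112" --pt "0.0206 -0.0021 0.0092" --pt "0.0213 -0.0021 0.0071" --pt "0.022 -0.0022 0.0049" --pt "0.0223 -0.0022 0.0027" --pt "0.0225 -0.0022 0.0005" --turn '[0,0,0,0,0,0,0,0]'

```text
time: 7.12
tool_pos: [0.6565, 0.0094, 0.2802]
tool_rot: [0.002, 0.742, 0.67, -0.001]
contact_force: [-1.8, -9.7, 2.6]
gripper_width: 0.088
grasp_force: 60.8
```

>>> play_rows --pt "0 0 0" --pt "0 0 0" --pt "0 0 0" --turn '[0,0,0]'

```text
time: 7.5
tool_pos: [0.6562, 0.0094, 0.2801]
tool_rot: [0.003, 0.742, 0.67, -0.001]
contact_force: [-1.7, -9.2, 2.8]
gripper_width: 0.09
grasp_force: 60.9
```

>>> play_rows --pt "0 0 0" --pt "0 0 0" --pt "0 0 0.02" --pt "0 0 0.04" --pt "0 0 0.04" --turn '[0,0,0,0,0]' --hand 0.04

```text
time: 8.12
tool_pos: [0.6554, 0.0129, 0.3797]
tool_rot: [0.0, 0.741, 0.672, 0.0]
contact_force: [0.7, 0.6, 0.2]
gripper_width: 0.472
grasp_force: 0.0
```

```bash
python3 - <<'E'
from h import *
say(); print(np.round(state()["joint_pos"],3))
c,im=snap("top","top1.png")
cv2.imwrite("pics/crop2.png",cv2.resize(im[100:380,200:520,::-1],None,fx=2.1,fy=2.1,interpolation=cv2.INTER_CUBIC))
E
```

```text
t 8.12 tcp [0.6554 0.0129 0.3797] rot [0.    0.741 0.672 0.   ] F [0.7 0.6 0.2] w 0.472 g 0.0
[-0.094  0.079  1.342  0.     1.72   0.004]
```

View pics/crop2.png

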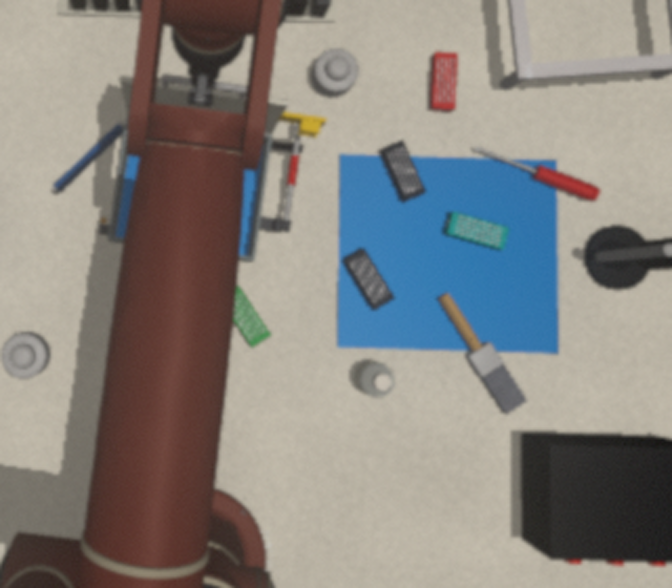

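>>> play_rows --pt "-0.01 -0.02 0" --pt "-0.01 -0.02 0" --pt "-0.01 -0.02 0" --pt "-0.01 -0.02 0" --pt "-0.01 -0.02 0" --pt "-0.01 -0.02 0" --pt "-0.01 -0.02 0" --pt "-0.015 -0.006 0" --turn '[10,10,10,10,10,10,10,10]'

```text
time: 9.18
tool_pos: [0.5703, -0.1343, 0.3783]
tool_rot: [0.001, 0.134, 0.991, -0.0]
contact_force: [-0.1, 1.0, 0.5]
gripper_width: 0.467
grasp_force: 0.0
```

>>> play_rows --pt "0 0 -0.03" --pt "0 0 -0.03" --pt "0 0 0" --pt "0 0 0" --turn '[10,0,0,0]'

```text
time: 9.68
tool_pos: [0.5711, -0.1335, 0.3192]
tool_rot: [0.001, 0.049, 0.999, -0.0]
contact_force: [0.6, 0.2, 0.6]
gripper_width: 0.469
grasp_force: 0.0
```

```bash
python3 - <<'E'
from h import *
say(); print(np.round(state()["joint_pos"],3))
P=np.array([.5535,.0224,-.0999])
c,im=snap("wrist","w2.png")
for n,a in [("pivot",(-.038,-.15,.045)),("grip",(.047,-.15,.045)),("tip",(.121,-.15,.045)),("nr",(-.095,-.11,.066)),("hr",(.095,-.11,.066)),("nl",(-.095,.11,.066))]: print(n,np.round(proj(c,chest2w(P,a))))
for t in ["rod_grip","rod_tip","ssd1_center","lid_slot"]:
    for d in trace("wrist",t): print(t,round(d["p"],2),np.round(d["location"]))
E
```

```text
t 9.68 tcp [ 0.5711 -0.1335  0.3192] rot [ 0.001  0.049  0.999 -0.   ] F [0.6 0.2 0.6] w 0.469 g 0.0
[-0.357 -0.077  1.597  0.     1.62  -1.829]
pivot [283. 110.]
grip [283. 180.]
tip [283. 234.]
nr [321.  55.]
hr [315. 221.]
nl [526.  55.]
rod_grip 0.7 [284. 173.]
rod_tip 0.96 [282. 169.]
ssd1_center 0.51 [440. 274.]
ssd1_center 0.42 [282. 168.]
lid_slot 0.61 [442. 272.]
```

View pics/w2.png

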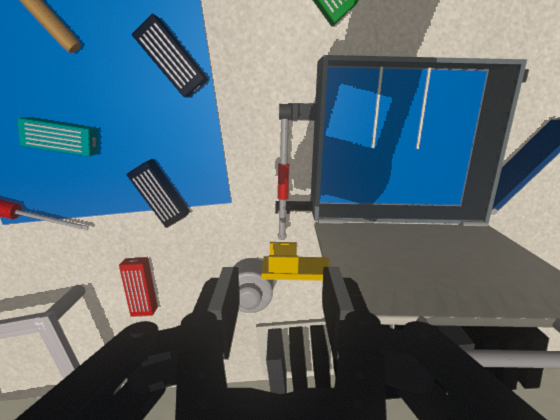

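>>> play_rows --pt "-0.001 0 -0.06" --pt "0 0 -0.06" --pt "0 0 -0.05" --pt "0 0 -0.04" --pt "0 0 -0.03" --pt "0 0 -0.02" --turn '[0,0,0,0,0,0]' --hand 0.03

```text
time: 10.68
tool_pos: [0.5692, -0.1333, 0.0559]
tool_rot: [-0.001, 0.049, 0.999, 0.0]
contact_force: [-0.5, -0.6, -0.0]
gripper_width: 0.355
grasp_force: 0.0
```

>>> play_rows --pt "0 0 -0.02" --pt "0 0 -0.013" --pt "0 0 0" --turn '[0,0,0]'

```text
time: 11.05
tool_pos: [0.5691, -0.1333, 0.0234]
tool_rot: [-0.001, 0.049, 0.999, 0.0]
contact_force: [0.4, -0.4, 0.3]
gripper_width: 0.353
grasp_force: 0.0
```

>>> play_rows --pt "0 0 0" --pt "0 0 0" --pt "0 0 0" --pt "0 0 0" --pt "0 0 0" --pt "0 0 0" --turn '[0,0,0,0,0,0]' --hand 0

```text
time: 11.8
tool_pos: [0.5703, -0.1303, 0.025]
tool_rot: [0.001, 0.05, 0.999, 0.003]
contact_force: [0.7, 10.7, -0.0]
gripper_width: 0.14
grasp_force: 58.4
```

>>> play_rows --pt "-0.0003 0.002 0.007" --pt "-0.001 0.0001 0.0069" --pt "-0.0017 0.0002 0.0068" --pt "-0.0024 0.0002 0.0066" --pt "-0.0031 0.0003 0.0063" --pt "-0.0036 0.0004 0.0059" --pt "-0.0043 0.0004 0.0056" --pt "-0.0047 0.0005 0.0051" --turn '[0,0,0,0,0,0,0,0]'

```text
time: 12.8
tool_pos: [0.5461, -0.1275, 0.0732]
tool_rot: [-0.003, 0.05, 0.999, 0.002]
contact_force: [-1.8, 6.5, -6.5]
gripper_width: 0.11
grasp_force: 58.7
```

>>> play_rows --pt "0 0 0" --pt "0 0 0" --turn '[0,0]'

```text
time: 13.05
tool_pos: [0.5457, -0.1275, 0.073]
tool_rot: [-0.003, 0.05, 0.999, 0.002]
contact_force: [-3.9, 6.8, -4.8]
gripper_width: 0.109
grasp_force: 58.8
```

>>> play_rows --pt "0 0 0" --pt "0 0.002 0" --pt "0.009 -0.001 0.009" --pt "0.009 -0.001 0.009" --pt "0.008 -0.001 0.009" --pt "0 0 0" --turn '[0,0,0,0,0,0]' --hand 0.032

```text
time: 13.8
tool_pos: [0.5761, -0.1309, 0.1031]
tool_rot: [0.001, 0.049, 0.999, -0.0]
contact_force: [-0.3, 0.1, -0.5]
gripper_width: 0.375
grasp_force: 0.0
```

```bash
python3 - <<'E'
from h import *
say()
c,im=snap("scene","s2.png")
c2,im2=snap("wrist","w3.png")
a=cv2.resize(im[120:280,170:350],None,fx=2.5,fy=2.5,interpolation=cv2.INTER_CUBIC)
b=cv2.resize(im2,(400,300)); o=np.zeros((400,850,3),np.uint8); o[:400,:450]=a; o[:300,450:850]=b
cv2.imwrite("pics/m1.png",cv2.resize(o,(800,376))[:,:,::-1])
E
```

```text
t 13.8 tcp [ 0.5761 -0.1309  0.1031] rot [ 0.001  0.049  0.999 -0.   ] F [-0.3  0.1 -0.5] w 0.375 g 0.0
```

View pics/m1.png

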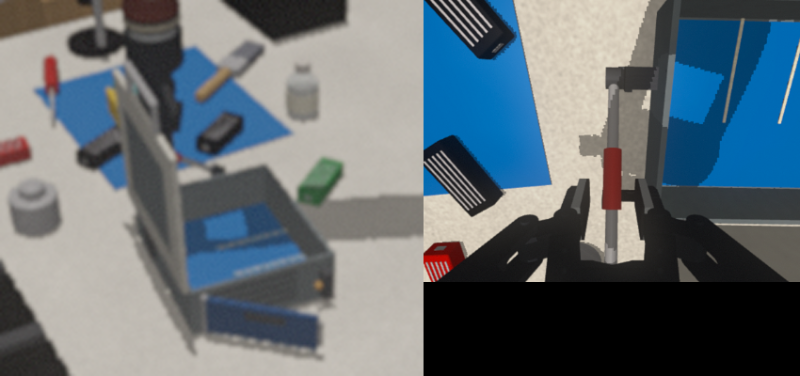

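>>> play_rows --pt "-0.003 0 -0.003" --pt "0 0 0" --pt "0 0 0" --pt "0 0 0" --pt "0 0 0" --pt "0 0 0" --turn '[0,0,0,0,0,0]' --hand 0

```text
time: 14.65
tool_pos: [0.5709, -0.1303, 0.098]
tool_rot: [-0.001, 0.049, 0.999, 0.0]
contact_force: [-1.6, -0.3, -0.2]
gripper_width: 0.08
grasp_force: 56.2
```

>>> play_rows --pt "-0.003 0.0003 0.003" --pt "-0.0032 0.0003 0.0028" --pt "-0.0034 0.0003 0.0027" --pt "-0.0035 0.0004 0.0026" --pt "0 0 0" --pt "0 0 0" --turn '[0,0,0,0,0,0]'

```text
time: 15.4
tool_pos: [0.5596, -0.1291, 0.1108]
tool_rot: [0.002, 0.049, 0.999, -0.0]
contact_force: [4.8, 2.0, 3.3]
gripper_width: 0.074
grasp_force: 62.9
```

```bash
python3 - <<'E'
from h import *
say()
P=np.array([.5535,.0224,-.0999]); s=state(); q=w2chest(P,s["tool_pos"]); a=np.array([q[0]+.038,q[2]+.019-.045]); print(q,np.hypot(*a),np.arctan2(a[1],a[0]))
E
```

```text
t 15.4 tcp [ 0.5596 -0.1291  0.1108] rot [ 0.002  0.049  0.999 -0.   ] F [4.8 2.  3.3] w 0.074 g 62.883651461452246
[ 0.02119328 -0.15017144  0.11080351] 0.10341894991070397 0.9614104938652793
```

>>> play_rows --pt "0 0 0" --pt "0 0 0" --pt "-0.002 0 0.02" --pt "-0.003 0 0.03" --pt "-0.03 0 0.05" --pt "-0.04 0 0.06" --pt "-0.02 0 0.05" --pt "0 0 0" --turn '[0,0,0,0,0,0,0,0]' --hand 0.036

```text
time: 16.4
tool_pos: [0.4694, -0.13, 0.319]
tool_rot: [0.005, 0.05, 0.999, -0.002]
contact_force: [-0.1, -0.5, 0.4]
gripper_width: 0.421
grasp_force: 0.0
```

```bash
python3 - <<'E'
from h import *
say()
P=np.array([.5535,.0224,-.0999])
c,im=snap("wrist","w4.png")
for th in (.92,.96,1.0): print(th,np.round(proj(c,chest2w(P,(-.038+.159*np.cos(th),-.15,.045+.159*np.sin(th))))))
for th in (1.5,1.6,1.65): print("slot",th,np.round(proj(c,chest2w(P,(.095-.115*np.cos(th),-.15,.067+.115*np.sin(th))))))
E
```

```text
t 16.4 tcp [ 0.4694 -0.13    0.319 ] rot [ 0.005  0.05   0.999 -0.002] F [-0.1 -0.5  0.4] w 0.421 g 0.0
0.92 [291. 315.]
0.96 [291. 313.]
1.0 [291. 310.]
slot 1.5 [291. 344.]
slot 1.6 [291. 353.]
slot 1.65 [291. 358.]
```

View pics/w4.png

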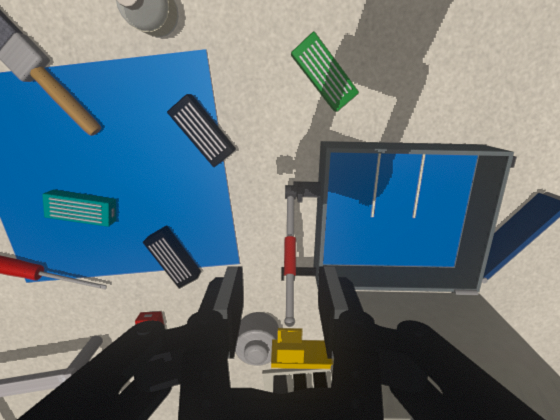

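```bash
python3 - <<'E'
from h import *
P=np.array([.5535,.0224,-.0999]); c=cam("wrist")
for th in (.7,.8,.86,.9,.96,1.0): print(th,[tuple(np.round(proj(c,chest2w(P,(-.038+r*np.cos(th),-.15,.045+r*np.sin(th)))))) for r in (0,.0625,.1075,.159)])
print([tuple(np.round(proj(c,chest2w(P,a)))) for a in [(-.095,-.11,.066),(.095,-.11,.066),(-.095,.11,.066),(.095,.11,.066)]])
im=grab_frame("top"); cv2.imwrite("pics/t2.png",im[:,:,::-1])
ct=cam("top")
for th in (.7,.8,.9,1.0): print(th,[tuple(np.round(proj(ct,chest2w(P,(-.038+r*np.cos(th),-.15,.045+r*np.sin(th)))),1)) for r in (0,.0625,.1075,.159)])
a=cv2.resize(im[130:230,280:380],None,fx=5,fy=5,interpolation=cv2.INTER_CUBIC)
w=cv2.imread("pics/w4.png")[:,:,::-1]
b=cv2.resize(w[170:370,250:340],None,fx=2.5,fy=2.5,interpolation=cv2.INTER_CUBIC)
cv2.imwrite("pics/m2.png",np.hstack([a,b])[:,:,::-1])
E
```

```text
0.7 [(np.float64(288.0), np.float64(193.0)), (np.float64(289.0), np.float64(240.0)), (np.float64(289.0), np.float64(277.0)), (np.float64(289.0), np.float64(324.0))]
0.8 [(np.float64(288.0), np.float64(193.0)), (np.float64(289.0), np.float64(238.0)), (np.float64(289.0), np.float64(275.0)), (np.float64(290.0), np.float64(322.0))]
0.86 [(np.float64(288.0), np.float64(193.0)), (np.float64(289.0), np.float64(237.0)), (np.float64(289.0), np.float64(273.0)), (np.float64(290.0), np.float64(320.0))]
0.9 [(np.float64(288.0), np.float64(193.0)), (np.float64(289.0), np.float64(236.0)), (np.float64(289.0), np.float64(272.0)), (np.float64(290.0), np.float64(319.0))]
0.96 [(np.float64(288.0), np.float64(193.0)), (np.float64(289.0), np.float64(234.0)), (np.float64(290.0), np.float64(269.0)), (np.float64(290.0), np.float64(316.0))]
1.0 [(np.float64(288.0), np.float64(193.0)), (np.float64(289.0), np.float64(233.0)), (np.float64(290.0), np.float64(267.0)), (np.float64(290.0), np.float64(314.0))]
[(np.float64(324.0), np.float64(150.0)), (np.float64(318.0), np.float64(292.0)), (np.float64(513.0), np.float64(151.0)), (np.float64(481.0), np.float64(293.0))]
0.7 [(np.float64(335.3), np.float64(207.4)), (np.float64(338.6), np.float64(191.0)), (np.float64(341.1), np.float64(178.7)), (np.float64(344.1), np.float64(164.0))]
0.8 [(np.float64(335.3), np.float64(207.4)), (np.float64(338.6), np.float64(192.2)), (np.float64(341.2), np.float64(180.7)), (np.float64(344.2), np.float64(166.9))]
0.9 [(np.float64(335.3), np.float64(207.4)), (np.float64(338.6), np.float64(193.6)), (np.float64(341.2), np.float64(183.0)), (np.float64(344.2), np.float64(170.3))]
1.0 [(np.float64(335.3), np.float64(207.4)), (np.float64(338.6), np.float64(195.1)), (np.float64(341.1), np.float64(185.6)), (np.float64(344.2), np.float64(174.2))]
```

View pics/m2.png

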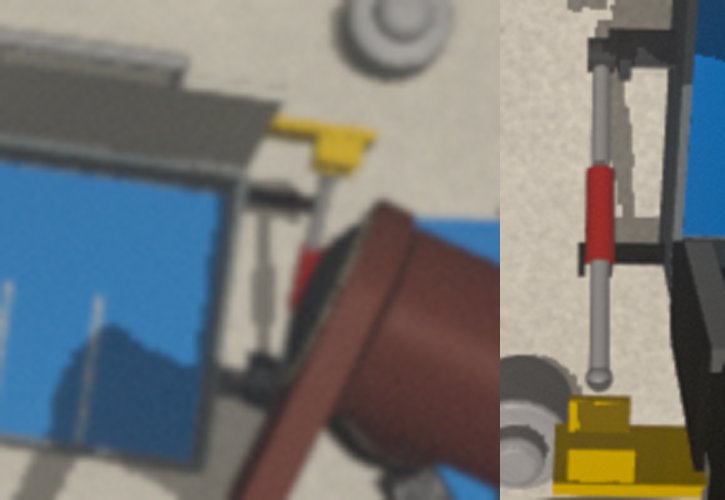

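```bash
cat >> h.py <<'E'
def redrod(c,im,box):
    x0,x1,y0,y1=box; hsv=cv2.cvtColor(im,cv2.COLOR_RGB2HSV)
    m=(((hsv[...,0]<8)|(hsv[...,0]>172))&(hsv[...,1]>130)&(hsv[...,2]>50)).astype(np.uint8)
    mm=np.zeros_like(m); mm[y0:y1,x0:x1]=m[y0:y1,x0:x1]
    ys,xs=np.nonzero(mm); return xs.mean(),ys.mean(),ys.min(),ys.max(),len(xs)
E
python3 - <<'E'
from h import *
P=np.array([.5535,.0224,-.0999])
say(); c,im=snap("wrist","w5.png"); c=cam("wrist")
print(redrod(c,im,(270,310,200,300)))
g=cv2.cvtColor(im,cv2.COLOR_RGB2GRAY).astype(int)
print("col289 rows 160-215",g[160:215:2,288]); print("rows 300-345",g[300:345,288])
print("blue floor cols"); 
hsv=cv2.cvtColor(im,cv2.COLOR_RGB2HSV); m=(hsv[...,0]>95)&(hsv[...,0]<115)&(hsv[...,1]>120)&(hsv[...,2]>60)
m[:, :300]=0; m[:,500:]=0; ys,xs=np.nonzero(m[:330]); print(xs.min(),xs.max(),ys.min(),ys.max())
for a in [(-.09,-.105,.006),(.09,-.105,.006),(-.09,.105,.006),(.09,.105,.006)]: print(np.round(proj(c,chest2w(P,a)),1))
for th in (.7,.8,.9,.96,1.0): print(th,[round(proj(c,chest2w(P,(-.038+r*np.cos(th),-.15,.045+r*np.sin(th))))[1],1) for r in (0,.0625,.1075,.159)])
E
```

```text
t 16.5 tcp [ 0.4686 -0.1292  0.313 ] rot [ 0.001  0.05   0.999 -0.001] F [ 0.5  0.4 -0.3] w 0.42 g 0.0
(np.float64(288.4925), np.float64(260.63), np.int64(241), np.int64(280), 400)
col289 rows 160-215 [114 119 115 114 118 118 114 114 140 186 192 129 123 114 106  53  58  62
  77  71 119 135 134 134 134 134 135 135]
rows 300-345 [133 132 133 134 133 133 132 133 133 133 133 133 132 133 134 133 132 133
 132 133 132 133 128 107 106 117 129 141 145 100  89  89 102 147 150  86
  90 124 120  96  94  94  94  95  93]
blue floor cols
323 499 156 282
[321.2 150.2]
[316.3 271.3]
[479.4 150.4]
[456.3 271.5]
0.7 [np.float64(195.9), np.float64(243.4), np.float64(281.1), np.float64(328.4)]
0.8 [np.float64(195.9), np.float64(241.6), np.float64(278.9), np.float64(326.9)]
0.9 [np.float64(195.9), np.float64(239.3), np.float64(275.6), np.float64(323.6)]
0.96 [np.float64(195.9), np.float64(237.7), np.float64(273.1), np.float64(320.7)]
1.0 [np.float64(195.9), np.float64(236.5), np.float64(271.2), np.float64(318.4)]
```

>>> play_rows --pt "0.05 0 0" --pt "0.053 -0.001 -0.03" --pt "0 0 -0.06" --pt "0 0 -0.06" --pt "0 0 -0.04" --pt "0 0 -0.02" --pt "0 0 -0.011" --pt "0 0 0" --turn '[0,0,0,0,0,0,0,0]'

```text
time: 17.55
tool_pos: [0.572, -0.1302, 0.0908]
tool_rot: [0.0, 0.049, 0.999, -0.0]
contact_force: [-0.3, 0.3, 0.1]
gripper_width: 0.42
grasp_force: 0.0
```

>>> play_rows --pt "0 0 0" --pt "0 0 0" --pt "0 0 0" --pt "0 0 0" --pt "0 0 0" --pt "0 0 0" --turn '[0,0,0,0,0,0]' --hand 0

```text
time: 18.3
tool_pos: [0.5734, -0.1305, 0.0923]
tool_rot: [0.002, 0.05, 0.999, -0.0]
contact_force: [4.3, 0.5, 5.1]
gripper_width: 0.145
grasp_force: 58.8
```

```bash
cat > rod.py <<'E'
from h import *
from scipy.optimize import brentq
P=np.array([.5535,.0224,-.0999])
say(); c,im=snap("wrist","wr%d.png"%int(state()["time"]*100)); 
s=state(); q=w2chest(P,s["tool_pos"]); a=np.array([q[0]+.038,q[2]+.019-.045]); print("grasp r,ang",np.hypot(*a),np.arctan2(a[1],a[0]))
pr=lambda th,r:proj(c,chest2w(P,(-.038+r*np.cos(th),-.15,.045+r*np.sin(th))))
print(redrod(c,im,(270,310,120,390)))
for th in (.7,.8,.9,.96,1.0): print(th,[np.round(pr(th,r),1) for r in (0,.0625,.1075)])
E
python3 rod.py
```

```text
t 18.3 tcp [ 0.5734 -0.1305  0.0923] rot [ 0.002  0.05   0.999 -0.   ] F [4.3 0.5 5.1] w 0.145 g 58.82769227027893
grasp r,ang 0.09862391953777042 0.7364358943748376
(np.float64(282.3670791151106), np.float64(274.65804274465694), np.int64(223), np.int64(327), 2667)
0.7 [array([281. , 117.5]), array([281. , 226.1]), array([280.9, 325.6])]
0.8 [array([281. , 117.5]), array([281., 221.]), array([281. , 322.8])]
0.9 [array([281. , 117.5]), array([281. , 214.3]), array([281.1, 316.6])]
0.96 [array([281. , 117.5]), array([281.1, 209.4]), array([281.1, 311. ])]
1.0 [array([281. , 117.5]), array([281.1, 205.8]), array([281.1, 306.3])]
```

>>> play_rows --pt "-0.0026 0.0003 0.0028" --pt "-0.0027 0.0003 0.0027" --pt "-0.0029 0.0003 0.0026" --pt "-0.003 0.0003 0.0025" --pt "-0.0031 0.0003 0.0024" --pt "-0.0032 0.0003 0.0023" --pt "0 0 0" --pt "0 0 0" --turn '[0,0,0,0,0,0,0,0]'

```text
time: 19.35
tool_pos: [0.5538, -0.1282, 0.1054]
tool_rot: [-0.0, 0.049, 0.999, 0.0]
contact_force: [8.3, -0.0, 5.6]
gripper_width: 0.141
grasp_force: 63.1
```

```bash
python3 rod.py
```

```text
t 19.35 tcp [ 0.5538 -0.1282  0.1054] rot [-0.     0.049  0.999  0.   ] F [ 8.3 -0.   5.6] w 0.141 g 63.07885408401489
grasp r,ang 0.095607126630244 0.98094937563563
(np.float64(281.7787610619469), np.float64(289.0594184576485), np.int64(240), np.int64(340), 2373)
0.7 [array([280.3, 151.1]), array([280.2, 252.1]), array([280.1, 342.6])]
0.8 [array([280.3, 151.1]), array([280.2, 248.4]), array([280.1, 341.1])]
0.9 [array([280.3, 151.1]), array([280.2, 243.2]), array([280.1, 336.8])]
0.96 [array([280.3, 151.1]), array([280.2, 239.4]), array([280.2, 332.6])]
1.0 [array([280.3, 151.1]), array([280.2, 236.6]), array([280.2, 329.1])]
```

>>> play_rows --pt "0 0 0" --pt "0 0 0" --pt "-0.001 0 0.02" --pt "-0.003 0 0.03" --pt "-0.03 0 0.05" --pt "-0.035 0 0.06" --pt "-0.02 0 0.05" --pt "0 0 0" --turn '[0,0,0,0,0,0,0,0]' --hand 0.036

```text
time: 20.4
tool_pos: [0.4697, -0.1292, 0.3177]
tool_rot: [0.006, 0.05, 0.999, -0.002]
contact_force: [0.6, 0.4, -0.0]
gripper_width: 0.425
grasp_force: 0.0
```

>>> play_rows --pt "0 0 0" --pt "0 0 0" --turn '[0,0]'

```text
time: 20.65
tool_pos: [0.4682, -0.128, 0.3081]
tool_rot: [-0.001, 0.049, 0.999, 0.001]
contact_force: [-0.1, 0.2, -0.5]
gripper_width: 0.418
grasp_force: 0.0
```

```bash
cat >> rod.py <<'E'
pv=pr(0,0)[1]
hsv=cv2.cvtColor(im,cv2.COLOR_RGB2HSV); x=int(round(pr(.9,.1)[0])); x2=int(round(redrod(c,im,(270,310,120,390))[0]))
col=hsv[:,x2-1:x2+2].mean(1).astype(int)
print("tip cand",[round(pr(t,.159)[1],1) for t in (.7,.8,.9,.96,1.)]); r0=int(pr(.9,.159)[1])
print([(i,*col[i]) for i in range(r0-14,r0+24)])
E
python3 rod.py
```

```text
t 20.65 tcp [ 0.4682 -0.128   0.3081] rot [-0.001  0.049  0.999  0.001] F [-0.1  0.2 -0.5] w 0.418 g 0.0
grasp r,ang 0.28373849394971024 1.6831988183256616
(np.float64(287.5872235872236), np.float64(259.5970515970516), np.int64(240), np.int64(279), 407)
0.7 [array([286.6, 197.1]), array([287., 245.]), array([287.2, 283.1])]
0.8 [array([286.6, 197.1]), array([287.1, 243.3]), array([287.4, 280.9])]
0.9 [array([286.6, 197.1]), array([287.2, 241. ]), array([287.6, 277.6])]
0.96 [array([286.6, 197.1]), array([287.2, 239.3]), array([287.8, 275.1])]
1.0 [array([286.6, 197.1]), array([287.3, 238.1]), array([287.8, 273.2])]
tip cand [np.float64(330.9), np.float64(329.5), np.float64(326.2), np.float64(323.3), np.float64(321.0)]
[(312, np.int64(13), np.int64(16), np.int64(125)), (313, np.int64(14), np.int64(15), np.int64(124)), (314, np.int64(11), np.int64(17), np.int64(125)), (315, np.int64(13), np.int64(15), np.int64(125)), (316, np.int64(12), np.int64(15), np.int64(124)), (317, np.int64(13), np.int64(15), np.int64(124)), (318, np.int64(12), np.int64(16), np.int64(124)), (319, np.int64(13), n
[... 837 characters left out ...]
int64(18), np.int64(33), np.int64(199)), (337, np.int64(17), np.int64(34), np.int64(196)), (338, np.int64(18), np.int64(37), np.int64(186)), (339, np.int64(22), np.int64(91), np.int64(142)), (340, np.int64(22), np.int64(171), np.int64(101)), (341, np.int64(23), np.int64(208), np.int64(116)), (342, np.int64(24), np.int64(247), np.int64(162)), (343, np.int64(23), np.int64(211), np.int64(123)), (344, np.int64(23), np.int64(208), np.int64(117)), (345, np.int64(23), np.int64(207), np.int64(119)), (346, np.int64(23), np.int64(208), np.int64(119)), (347, np.int64(23), np.int64(210), np.int64(119)), (348, np.int64(23), np.int64(216), np.int64(118)), (349, np.int64(23), np.int64(211), np.int64(118))]
```

>>> play_rows --pt "0 0 0.05" --pt "0 0.01 0.04" --pt "0.03 0.02 0" --pt "0.03 0.02 0" --pt "0.03 0.02 0" --pt "0.03 0.02 0" --pt "0.03 0.025 0" --pt "0.03 0.025 0" --turn '[-10,-10,-10,-10,-10,-10,-10,-10]'

```text
time: 21.7
tool_pos: [0.6496, 0.0127, 0.3976]
tool_rot: [-0.001, 0.682, 0.731, -0.001]
contact_force: [0.4, 0.4, 1.1]
gripper_width: 0.418
grasp_force: 0.0
```

>>> play_rows --pt "0.007 0.001 0" --pt "0 0 0" --pt "0 0 0" --turn '[-10,0,0]'

```text
time: 22.08
tool_pos: [0.6554, 0.0125, 0.3989]
tool_rot: [-0.001, 0.74, 0.672, -0.001]
contact_force: [-1.0, 0.8, 0.0]
gripper_width: 0.42
grasp_force: 0.0
```

```bash
cat > toprod.py <<'E'
from h import *
P=np.array([.5535,.0224,-.0999]); c=cam("top"); say()
def red(im):
    i=im[140:225,325:352].astype(float); w=np.clip(i[...,0]-np.maximum(i[...,1],i[...,2])-25,0,None)
    ys,xs=np.mgrid[140:225,325:352]; return (w*xs).sum()/w.sum(),(w*ys).sum()/w.sum(),w.sum(),np.nonzero(w.sum(1)>30)[0][[0,-1]]+140
pr=lambda th,r:proj(c,chest2w(P,(-.038+r*np.cos(th),-.15,.045+r*np.sin(th))))
a=red(cv2.imread("pics/top0.png")[:,:,::-1]); print("ref",a,pr(0,.085))
a2=red(cv2.imread("pics/top1.png")[:,:,::-1]); print("ref1",a2)
im=grab_frame("top"); cv2.imwrite("pics/t%d.png"%int(state()["time"]*100),im[:,:,::-1])
b=red(im); print("now",b)
for th in (.8,.85,.9,.95,1.0,1.05): print(th,np.round(pr(th,.085)-pr(0,.085)+a2[:2],2))
E
python3 toprod.py
```

```text
t 22.07 tcp [0.6554 0.0125 0.3989] rot [-0.001  0.74   0.672 -0.001] F [-1.   0.8  0. ] w 0.42 g 0.0
ref (np.float64(338.97109826589593), np.float64(181.3645472061657), np.float64(2595.0), array([174, 187])) [338.41668429 180.97008716]
ref1 (np.float64(338.1530769230769), np.float64(174.80410256410258), np.float64(3900.0), array([140, 187]))
now (np.float64(336.93752471332544), np.float64(173.38473705021747), np.float64(2529.0), array([140, 194]))
0.8 [339.62 180.36]
0.85 [339.62 181.25]
0.9 [339.61 182.2 ]
0.95 [339.59 183.21]
1.0 [339.55 184.27]
1.05 [339.5  185.37]
```

```bash
sed -i 's/140:225,325:352/168:225,333:352/g; s/+140$/+168/; s/a2\[:2\]/np.array(a[:2])/' toprod.py; sed -i 's/\[0,-1\]\]+140/[0,-1]]+168/' toprod.py; python3 toprod.py
```

```text
t 22.12 tcp [0.6554 0.0124 0.3993] rot [-0.     0.741  0.672 -0.   ] F [-1.1  0.7 -0.3] w 0.419 g 0.0
ref (np.float64(339.1451549627305), np.float64(181.04629266378973), np.float64(2549.0), array([174, 187])) [338.41668429 180.97008716]
ref1 (np.float64(339.1994247363375), np.float64(180.41610738255034), np.float64(3129.0), array([174, 187]))
now (np.float64(340.3902939166097), np.float64(188.84825700615175), np.float64(1463.0), array([184, 194]))
0.8 [340.61 186.6 ]
0.85 [340.61 187.5 ]
0.9 [340.6  188.45]
0.95 [340.58 189.45]
1.0 [340.54 190.51]
1.05 [340.49 191.61]
```

>>> play_rows --pt "0 0 -0.05" --pt "0 0 -0.04" --pt "0 0 -0.029" --pt "0 0 0" --pt "0 0 0" --turn '[0,0,0,0,0]'

```text
time: 22.8
tool_pos: [0.6561, 0.0124, 0.2828]
tool_rot: [0.001, 0.741, 0.671, 0.001]
contact_force: [0.2, -0.5, 1.3]
gripper_width: 0.422
grasp_force: 0.0
```

>>> play_rows --pt "0 0 0" --pt "0 0 0" --pt "0 0 0" --pt "0 0 0" --pt "0 0 0" --pt "0 0 0" --turn '[0,0,0,0,0,0]' --hand 0

```text
time: 23.55
tool_pos: [0.6566, 0.0126, 0.2833]
tool_rot: [0.001, 0.741, 0.671, 0.001]
contact_force: [-0.4, -0.2, 6.4]
gripper_width: 0.086
grasp_force: 58.8
```

>>> play_rows --pt "-0.0112 0.0011 0" --pt "-0.0112 0.0011 -0.0005" --pt "-0.0112 0.0011 -0.0011" --pt "-0.0111 0.0011 -0.0016" --pt "0 0 0" --turn '[0,0,0,0,0]'

```text
time: 24.18
tool_pos: [0.6113, 0.0179, 0.2798]
tool_rot: [0.001, 0.741, 0.671, 0.002]
contact_force: [0.7, 1.9, 6.1]
gripper_width: 0.086
grasp_force: 60.9
```

>>> play_rows --pt "-0.0055 0.0006 -0.0011" --pt "-0.0055 0.0006 -0.0012" --pt "0 0 0" --turn '[0,0,0]'

```text
time: 24.55
tool_pos: [0.6, 0.0193, 0.277]
tool_rot: [-0.0, 0.741, 0.671, 0.001]
contact_force: [-1.5, 3.6, 6.8]
gripper_width: 0.084
grasp_force: 61.7
```

>>> play_rows --pt "-0.0055 0.0006 -0.0013" --pt "-0.0055 0.0006 -0.0014" --pt "0 0 0" --turn '[0,0,0]'

```text
time: 24.92
tool_pos: [0.5897, 0.0205, 0.2745]
tool_rot: [0.001, 0.741, 0.671, 0.002]
contact_force: [0.2, 3.5, 6.7]
gripper_width: 0.087
grasp_force: 61.7
```

>>> play_rows --pt "-0.0035 0.0004 -0.001" --pt "0 0 0" --turn '[0,0]'

```text
time: 25.18
tool_pos: [0.5863, 0.0209, 0.2735]
tool_rot: [0.001, 0.741, 0.671, 0.002]
contact_force: [0.6, 4.8, 6.3]
gripper_width: 0.086
grasp_force: 61.7
```

>>> play_rows --pt "-0.0035 0.0004 -0.001" --pt "0 0 0" --turn '[0,0]'

```text
time: 25.42
tool_pos: [0.5829, 0.0213, 0.2725]
tool_rot: [0.001, 0.741, 0.671, 0.002]
contact_force: [0.6, 4.3, 5.9]
gripper_width: 0.094
grasp_force: 61.6
```

>>> play_rows --pt "-0.0035 0.0004 -0.001" --pt "0 0 0" --turn '[0,0]'

```text
time: 25.68
tool_pos: [0.5794, 0.0217, 0.2714]
tool_rot: [0.001, 0.741, 0.671, 0.002]
contact_force: [1.5, 3.7, 5.8]
gripper_width: 0.084
grasp_force: 61.6
```

>>> play_rows --pt "-0.0035 0.0004 -0.0011" --pt "0 0 0" --turn '[0,0]'

```text
time: 25.92
tool_pos: [0.5779, 0.022, 0.2709]
tool_rot: [0.003, 0.741, 0.671, 0.004]
contact_force: [8.0, 3.8, 4.7]
gripper_width: 0.082
grasp_force: 61.4
```

```bash
python3 toprod.py | head -4; python3 - <<'E'
from h import *
c,im=snap("top","t3.png"); c,iw=snap("wrist","w6.png")
a=cv2.resize(im[150:225,300:375],(450,450),interpolation=cv2.INTER_CUBIC)
b=cv2.resize(iw,(350,262)); o=np.zeros((450,800,3),np.uint8); o[:,:450]=a; o[:262,450:]=b
cv2.imwrite("pics/m3.png",o[:,:,::-1])
E
```

```text
t 25.93 tcp [0.5779 0.022  0.2709] rot [0.003 0.741 0.671 0.004] F [8.  3.8 4.7] w 0.082 g 61.437216997146606
ref (np.float64(339.1451549627305), np.float64(181.04629266378973), np.float64(2549.0), array([174, 187])) [338.41668429 180.97008716]
ref1 (np.float64(339.1994247363375), np.float64(180.41610738255034), np.float64(3129.0), array([174, 187]))
now (np.float64(341.0582891748675), np.float64(187.99242997728993), np.float64(1321.0), array([172, 196]))
```

View pics/m3.png

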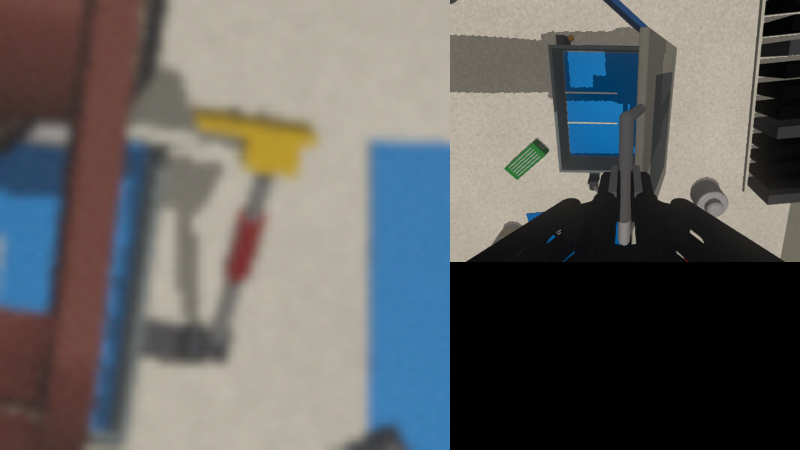

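>>> play_rows --pt "0 0 0" --pt "0 0 0" --pt "0 0 0" --pt "0 0 0" --pt "0 0 0.03" --pt "0 0 0.05" --pt "0 0 0.03" --pt "0 0 0" --turn '[0,0,0,0,0,0,0,0]' --hand 0.03

```text
time: 27.08
tool_pos: [0.5759, 0.021, 0.3821]
tool_rot: [0.002, 0.741, 0.671, 0.002]
contact_force: [-0.0, -0.6, -0.0]
gripper_width: 0.352
grasp_force: 0.0
```

>>> play_rows --pt "-0.06 0 0" --pt "-0.06 0 0" --pt "-0.06 0 0" --pt "0 0 0" --pt "0 0 0" --turn '[0,0,0,0,0]'

```text
time: 27.7
tool_pos: [0.3949, 0.0211, 0.3773]
tool_rot: [-0.0, 0.741, 0.671, -0.0]
contact_force: [-0.2, -0.1, -1.1]
gripper_width: 0.35
grasp_force: 0.0
```

```bash
python3 toprod.py | head -4; python3 - <<'E'
from h import *
P=np.array([.5535,.0224,-.0999])
c,im=snap("top","t4.png"); c2,iw=snap("wrist","w7.png"); c2=cam("wrist")
for th in (1.15,1.2,1.25,1.3,1.35): print(th,"bar",np.round(proj(c2,chest2w(P,(.095-.225*np.cos(th),0,.067+.225*np.sin(th))))),"top",np.round(proj(c,chest2w(P,(.095-.225*np.cos(th),0,.067+.225*np.sin(th)))),1))
a=cv2.resize(im[150:225,300:375],(400,400),interpolation=cv2.INTER_CUBIC)
b=cv2.resize(iw,(400,300)); o=np.zeros((400,800,3),np.uint8); o[:,:400]=a; o[:300,400:]=b
cv2.imwrite("pics/m4.png",o[:,:,::-1])
E
```

```text
t 27.7 tcp [0.3949 0.0211 0.3773] rot [-0.     0.741  0.671 -0.   ] F [-0.2 -0.1 -1.1] w 0.35 g 0.0
ref (np.float64(339.1451549627305), np.float64(181.04629266378973), np.float64(2549.0), array([174, 187])) [338.41668429 180.97008716]
ref1 (np.float64(339.1994247363375), np.float64(180.41610738255034), np.float64(3129.0), array([174, 187]))
now (np.float64(340.86899563318775), np.float64(188.80349344978166), np.float64(1145.0), array([187, 196]))
1.15 bar [489. 192.] top [290.9 178.1]
1.2 bar [507. 194.] top [291.4 174. ]
1.25 bar [524. 195.] top [292.  169.9]
1.3 bar [542. 196.] top [292.5 165.7]
1.35 bar [560. 197.] top [293.1 161.4]
```

View pics/m4.png

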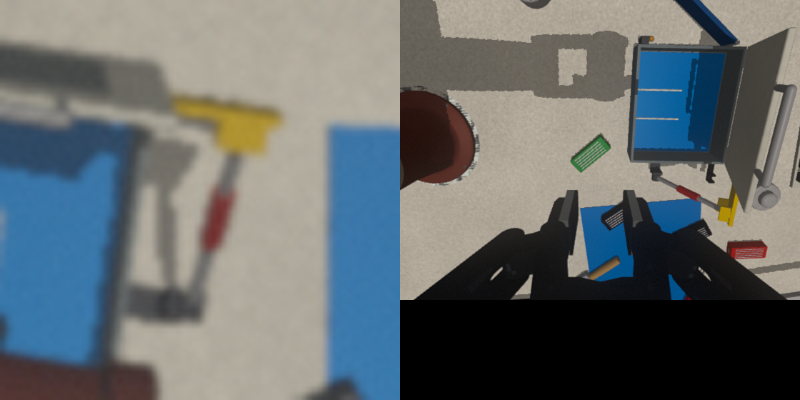

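>>> play_rows --pt "0.004 -0.025 0" --pt "0.004 -0.025 0" --pt "0.004 -0.025 0" --pt "0.004 -0.025 -0.01" --pt "0.004 -0.03 -0.02" --pt "0.004 -0.03 -0.02" --pt "0.004 -0.03 -0.02" --pt "0.004 -0.03 -0.02" --turn '[10.5,10.5,10.5,10.5,10.5,10.5,10.5,10.5]' --hand 0.075

```text
time: 28.85
tool_pos: [0.4276, -0.2003, 0.2869]
tool_rot: [-0.001, 0.099, 0.995, 0.001]
contact_force: [0.7, 0.9, 0.6]
gripper_width: 0.878
grasp_force: 0.0
```

>>> play_rows --pt "0 -0.03 -0.02" --pt "0 -0.026 -0.02" --pt "0 0 0" --pt "0 0 0" --pt "0 0 0" --pt "0 0 0" --turn '[10.5,10.5,10.5,10.5,0,0]'

```text
time: 29.6
tool_pos: [0.4272, -0.255, 0.2479]
tool_rot: [-0.0, -0.26, 0.965, 0.0]
contact_force: [-0.5, -0.3, -0.1]
gripper_width: 0.879
grasp_force: 0.0
```

```bash
cat > ssd.py <<'E'
from h import *
say(); print("j",np.round(state()["joint_pos"],2)); c,im=snap("wrist","ss%d.png"%int(state()["time"]*100)); c=cam("wrist")
Rt=att(state()["tool_rot"]); print("toolx yaw",np.degrees(np.arctan2(Rt[1,0],Rt[0,0])))
vis=im.copy()
for d in trace("wrist","ssd1_center"):
    ys,xs=np.nonzero(d["region"])
    if len(xs)<150: continue
    col=np.median(im[ys,xs],0)
    pts=np.array([onz(c,(x,y),.022)[:2] for x,y in zip(xs[::3],ys[::3])])
    (cx,cy),(w,h),a=cv2.minAreaRect((pts*1000).astype(np.float32))
    if w<h: w,h,a=h,w,a+90
    print(round(d["p"],2),np.round(d["location"]),col,"ctr",round(cx/1000,4),round(cy/1000,4),"size",round(w),round(h),"long axis yaw",round((a+90)%180-90,1))
    vis[d["region"]]=vis[d["region"]]//2+np.array([0,127,0],np.uint8)
cv2.imwrite("pics/vis.png",vis[:,:,::-1])
E
python3 ssd.py
```

```text
t 29.6 tcp [ 0.4272 -0.255   0.2479] rot [-0.    -0.26   0.965  0.   ] F [-0.5 -0.3 -0.1] w 0.879 g 0.0
j [-0.69 -0.27  1.88 -0.    1.53 -2.79]
toolx yaw -149.77172542700805
```

View pics/vis.png

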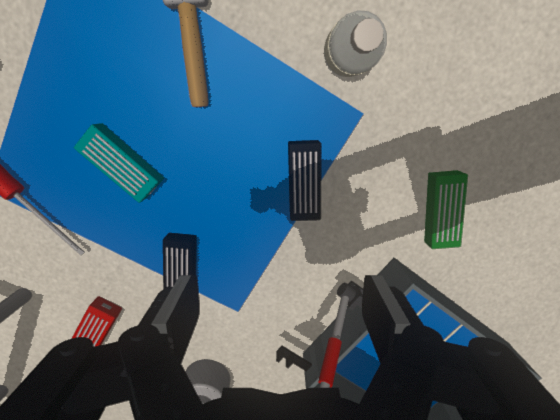

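```bash
cat > dark.py <<'E'
from h import *
def drive(c,im,seed,rad=60):
    hsv=cv2.cvtColor(im,cv2.COLOR_RGB2HSV)
    m=((hsv[...,2]<62)).astype(np.uint8)
    m=cv2.morphologyEx(m,cv2.MORPH_CLOSE,np.ones((7,7),np.uint8))
    # shadow on mat is saturated blue
    m[(hsv[...,1]>140)&(hsv[...,0]>90)&(hsv[...,0]<125)]=0
    m=cv2.morphologyEx(m,cv2.MORPH_CLOSE,np.ones((7,7),np.uint8))
    box=np.zeros_like(m); x,y=map(int,seed); box[max(0,y-rad):y+rad,max(0,x-rad):x+rad]=1
    n,l,st,ce=cv2.connectedComponentsWithStats(m*box)
    k=l[y,x]
    if k==0: k=1+np.argmin([np.hypot(*(q-seed)) if s[4]>200 else 1e9 for q,s in zip(ce[1:],st[1:])])
    blob=l==k
    g=cv2.cvtColor(im,cv2.COLOR_RGB2GRAY)
    fill=cv2.morphologyEx(blob.astype(np.uint8),cv2.MORPH_CLOSE,np.ones((9,9),np.uint8))
    s=(fill>0)&(g>85)
    ys,xs=np.nonzero(s); pts=np.array([onz(c,p,.024)[:2] for p in zip(xs,ys)])
    (cx,cy),(w,h),a=cv2.minAreaRect((pts*1000).astype(np.float32))
    if w<h: w,h,a=h,w,a+90
    print("blob",st[k],"stripes n",len(xs),"px",xs.mean(),ys.mean(),"rect ctr",round(cx/1000,4),round(cy/1000,4),"mean",np.round(pts.mean(0),4),"size",round(w),round(h),"yaw",round((a+90)%180-90,1))
if __name__=="__main__":
    import sys
    say(); c,im=snap("wrist","d%d.png"%int(state()["time"]*100)); c=cam("wrist")
    for i in range(1,len(sys.argv),2): drive(c,im,(float(sys.argv[i]),float(sys.argv[i+1])))
E
python3 dark.py 306 182 179 258
```

```text
t 29.7 tcp [ 0.4272 -0.2549  0.2483] rot [-0.    -0.261  0.965  0.   ] F [ 0.6  0.7 -0.1] w 0.877 g 0.0
blob [ 289  141   32   80 2382] stripes n 395 px 304.43291139240506 175.07848101265822 rect ctr 0.4171 -0.2298 mean [ 0.4107 -0.234 ] size 69 25 yaw 32.3
blob [ 144  236   55   82 2310] stripes n 320 px 175.240625 264.18125 rect ctr 0.5875 -0.3088 mean [ 0.5839 -0.3122] size 53 26 yaw 24.0
```

```bash
python3 - <<'E'
from h import *
c,im=snap("top","t5.png"); c0=cv2.imread("pics/top0.png")[:,:,::-1]
def st(im,box):
    x0,x1,y0,y1=box; h=cv2.cvtColor(im,cv2.COLOR_RGB2HSV)[y0:y1,x0:x1]; m=((h[...,2]<75)&(h[...,1]<110)).astype(np.uint8)
    n,l,s,ce=cv2.connectedComponentsWithStats(m); print([(tuple(np.round(ce[k]+[x0,y0],1)),s[k][4],np.round(onz(c,ce[k]+[x0,y0],.02),3)[:2]) for k in range(1,n) if s[k][4]>60])
for i in (c0,im,cv2.imread("pics/t4.png")[:,:,::-1]): st(i,(355,470,165,265))
print(np.round(proj(cam("wrist"),(.427,-.255,.024))))
E
```

```text
[((np.float64(388.3), np.float64(181.8)), np.int32(90), array([ 0.591, -0.296])), ((np.float64(372.6), np.float64(232.7)), np.int32(75), array([ 0.425, -0.247]))]
[((np.float64(388.5), np.float64(182.5)), np.int32(74), array([ 0.589, -0.297])), ((np.float64(380.3), np.float64(230.5)), np.int32(719), array([ 0.433, -0.272])), ((np.float64(421.8), np.float64(244.3)), np.int32(612), array([ 0.392, -0.405]))]
[((np.float64(388.3), np.float64(182.0)), np.int32(78), array([ 0.59 , -0.296]))]
[281. 178.]
```

>>> play_rows --pt "-0.0115 0.024 -0.05" --pt "0 0 -0.05" --pt "0 0 -0.05" --pt "0 0 -0.04" --pt "0 0 -0.03" --pt "0 0 -0.022" --pt "0 0 -0.002" --pt "0 0 0" --turn '[2,0,0,0,0,0,0,0]'

```text
time: 30.8
tool_pos: [0.416, -0.2313, 0.0053]
tool_rot: [0.0, -0.278, 0.96, -0.0]
contact_force: [0.4, 0.3, 0.5]
gripper_width: 0.881
grasp_force: 0.0
```

>>> play_rows --pt "0 0 0" --pt "0 0 0" --pt "0 0 0" --pt "0 0 0" --pt "0 0 0" --pt "0 0 0" --turn '[0,0,0,0,0,0]' --hand 0.02

```text
time: 31.55
tool_pos: [0.4164, -0.2316, 0.0057]
tool_rot: [0.001, -0.278, 0.96, -0.001]
contact_force: [-0.2, 0.5, 6.1]
gripper_width: 0.408
grasp_force: 62.3
```

>>> play_rows --pt "0 0 0.03" --pt "0 0 0.05" --pt "0 0 0.05" --pt "0 0.03 0.05" --pt "0 0.045 0" --pt "0 0.045 0" --pt "0 0.045 0" --pt "0 0.045 0" --turn '[0,0,0,-7,-8,-8,-8,-6.9]'

```text
time: 32.55
tool_pos: [0.4148, -0.0194, 0.1839]
tool_rot: [-0.0, 0.051, 0.999, 0.0]
contact_force: [1.3, 0.5, -1.3]
gripper_width: 0.406
grasp_force: 61.6
```

>>> play_rows --pt "0.02 0.045 0" --pt "0.04 0.04 0" --pt "0.04 0.013 0" --pt "0 0 0" --pt "0 0 0" --turn '[0,0,0,0,0]'

```text
time: 33.17
tool_pos: [0.5145, 0.0769, 0.1836]
tool_rot: [-0.001, 0.049, 0.999, -0.0]
contact_force: [0.1, 0.1, -2.3]
gripper_width: 0.404
grasp_force: 61.5
```

```bash
cat > where.py <<'E'
from h import *
P=np.array([.5535,.0224,-.0999]); say(); s=state(); Rt=att(s["tool_rot"]); print("chest",np.round(w2chest(P,s["tool_pos"]),4),"yaw rel chest",np.degrees(np.arctan2(Rt[1,0],Rt[0,0]))+5.72)
E
python3 where.py
```

```text
t 33.17 tcp [0.5145 0.0769 0.1836] rot [-0.001  0.049  0.999 -0.   ] F [ 0.1  0.1 -2.3] w 0.404 g 61.45763397216797
chest [-0.0442  0.0504  0.1836] yaw rel chest 180.1515364760467
```

>>> play_rows --pt "0.01 -0.001 0" --pt "0 0 -0.05" --pt "0 0 -0.05" --pt "0 0 -0.04" --pt "0 0 -0.02" --pt "0 0 0" --turn '[0,0,0,0,0,0]'

```text
time: 33.92
tool_pos: [0.5238, 0.0755, 0.0229]
tool_rot: [-0.002, 0.049, 0.999, -0.0]
contact_force: [0.8, -0.2, -0.7]
gripper_width: 0.408
grasp_force: 61.4
```

>>> play_rows --pt "0 0 -0.008" --pt "0 0 0" --turn '[0,0]'

```text
time: 34.17
tool_pos: [0.526, 0.076, 0.0172]
tool_rot: [0.001, 0.049, 0.999, 0.0]
contact_force: [-0.3, -0.0, -1.3]
gripper_width: 0.402
grasp_force: 61.4
```

Lower a touch, release, rise, and head to the second drive (yaw +23°).

>>> play_rows --pt "0 0 -0.005" --pt "0 0 0" --pt "0 0 0" --turn '[0,0,0]'

```text
time: 34.55
tool_pos: [0.5258, 0.0761, 0.0118]
tool_rot: [0.0, 0.049, 0.999, -0.0]
contact_force: [0.5, -0.2, -0.4]
gripper_width: 0.407
grasp_force: 61.5
```

>>> play_rows --pt "0 0 0" --pt "0 0 0" --pt "0 0 0" --pt "-0.002 0 0.03" --pt "-0.003 0 0.05" --pt "-0.005 0 0.05" --pt "-0.04 0 0.05" --pt "-0.04 0 0.03" --turn '[0,0,0,0,0,0,0,0]' --hand 0.052

```text
time: 35.55
tool_pos: [0.4365, 0.0761, 0.2237]
tool_rot: [0.002, 0.049, 0.999, 0.0]
contact_force: [0.3, -1.0, 0.3]
gripper_width: 0.606
grasp_force: 0.0
```

```bash
python3 where.py; python3 - <<'E'
from h import *
P=np.array([.5535,.0224,-.0999])
c,im=snap("wrist","p1.png"); c=cam("wrist")
from dark import drive
print([np.round(proj(c,chest2w(P,a))) for a in [(-.034,.05,.03),(-.09,.105,.006),(-.09,-.105,.006),(.09,-.105,.006)]])
drive(c,im,proj(c,chest2w(P,(-.034,.05,.03))))
print("chest of it above")
E
```

```text
t 35.55 tcp [0.4365 0.0761 0.2237] rot [0.002 0.049 0.999 0.   ] F [ 0.3 -1.   0.3] w 0.606 g 0.0
chest [-0.1218  0.0418  0.2237] yaw rel chest 180.149391712208
[array([287., 260.]), array([335., 207.]), array([151., 206.]), array([168., 336.])]
blob [ 227  202  120  118 5798] stripes n 642 px 287.4890965732087 260.0342679127726 rect ctr 0.5247 0.0767 mean [0.528  0.0759] size 89 29 yaw -2.6
chest of it above
```

>>> play_rows --pt "0 -0.05 0.03" --pt "0 -0.055 0" --pt "0 -0.055 0" --pt "0 -0.055 0" --pt "0 -0.055 0" --pt "0 -0.055 0" --pt "0.03 -0.04 0" --pt "0.045 -0.016 0" --turn '[4,4,4,4,4,4,4,0]' --hand 0.075

```text
time: 36.6
tool_pos: [0.5114, -0.3076, 0.2504]
tool_rot: [-0.0, -0.193, 0.981, -0.0]
contact_force: [0.5, 0.9, 0.2]
gripper_width: 0.879
grasp_force: 0.0
```

>>> play_rows --pt "0.045 0 0" --pt "0 0 0" --pt "0 0 0" --turn '[0,0,0]'

```text
time: 36.98
tool_pos: [0.5561, -0.3047, 0.25]
tool_rot: [-0.0, -0.195, 0.981, 0.0]
contact_force: [0.7, -0.7, 0.3]
gripper_width: 0.875
grasp_force: 0.0
```

```bash
python3 - <<'E'
from h import *
from dark import drive
say(); c,im=snap("wrist","d2.png"); c=cam("wrist"); p=proj(c,(.59,-.306,.024)); print(p)
drive(c,im,p)
E
```

```text
t 36.98 tcp [ 0.5561 -0.3047  0.25  ] rot [-0.    -0.195  0.981  0.   ] F [ 0.7 -0.7  0.3] w 0.875 g 0.0
[268.39472034 204.73006295]
blob [ 251  168   33   75 2150] stripes n 430 px 267.0953488372093 211.93488372093023 rect ctr 0.5944 -0.3059 mean [ 0.5991 -0.304 ] size 70 27 yaw 24.7
```

View pics/d2.png

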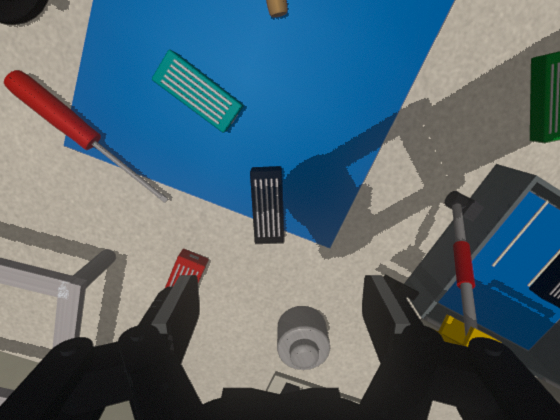

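>>> play_rows --pt "0.038 -0.0015 -0.05" --pt "0 0 -0.05" --pt "0 0 -0.05" --pt "0 0 -0.04" --pt "0 0 -0.03" --pt "0 0 -0.022" --pt "0 0 -0.003" --pt "0 0 0" --turn '[1,0,0,0,0,0,0,0]'

```text
time: 38.02
tool_pos: [0.5948, -0.3069, 0.0069]
tool_rot: [0.001, -0.203, 0.979, -0.001]
contact_force: [0.0, 0.3, 0.5]
gripper_width: 0.878
grasp_force: 0.0
```

>>> play_rows --pt "0 0 0" --pt "0 0 0" --pt "0 0 0" --pt "0 0 0" --pt "0 0 0" --pt "0 0 0" --turn '[0,0,0,0,0,0]' --hand 0.02

```text
time: 38.78
tool_pos: [0.5952, -0.307, 0.0071]
tool_rot: [0.001, -0.203, 0.979, -0.001]
contact_force: [0.1, -0.0, 6.4]
gripper_width: 0.402
grasp_force: 63.3
```

>>> play_rows --pt "0 0 0.03" --pt "0 0 0.06" --pt "0 0 0.06" --pt "-0.04 0 0.05" --pt "-0.05 0 0" --pt "-0.05 0.02 0" --pt "-0.015 0.055 0" --pt "0 0.055 0" --turn '[0,0,0,-4,-5,-5,-5,-5]'

```text
time: 39.78
tool_pos: [0.4384, -0.1752, 0.2033]
tool_rot: [-0.001, 0.008, 1.0, 0.0]
contact_force: [0.8, 1.3, -1.4]
gripper_width: 0.402
grasp_force: 62.5
```

>>> play_rows --pt "0 0.055 0" --pt "0 0.055 0" --pt "0 0.055 0" --pt "0.03 0.018 0" --pt "0.048 0 0" --pt "0 0 0" --pt "0 0 0" --turn '[-5.2,0,0,0,0,0,0]'

```text
time: 40.65
tool_pos: [0.5174, 0.0067, 0.2032]
tool_rot: [-0.001, 0.05, 0.999, 0.0]
contact_force: [-0.8, 0.8, -1.8]
gripper_width: 0.409
grasp_force: 62.4
```

```bash
python3 where.py
```

```text
t 40.65 tcp [0.5174 0.0067 0.2032] rot [-0.001  0.05   0.999  0.   ] F [-0.8  0.8 -1.8] w 0.409 g 62.42612600326538
chest [-0.0344 -0.0193  0.2032] yaw rel chest 179.9532290073488
```

>>> play_rows --pt "0 0 -0.06" --pt "0 0 -0.05" --pt "0 0 -0.04" --pt "0 0 -0.025" --pt "0 0 -0.012" --pt "0 0 -0.002" --pt "0 0 0" --turn '[0,0,0,0,0,0,0]'

```text
time: 41.52
tool_pos: [0.5191, 0.0064, 0.0167]
tool_rot: [0.001, 0.05, 0.999, -0.0]
contact_force: [0.3, -1.5, -0.6]
gripper_width: 0.407
grasp_force: 62.4
```

>>> play_rows --pt "0 0 0" --pt "0 0 0" --pt "0 0 0" --pt "-0.002 0 0.03" --pt "-0.003 0 0.05" --pt "-0.005 0 0.05" --pt "-0.06 0 0.05" --pt "-0.06 0 0.05" --turn '[0,0,0,0,0,0,0,0]' --hand 0.052

```text
time: 42.52
tool_pos: [0.4111, 0.0066, 0.227]
tool_rot: [0.0, 0.05, 0.999, -0.0]
contact_force: [-0.3, -0.5, 1.0]
gripper_width: 0.609
grasp_force: 0.0
```

>>> play_rows --pt "0 0.03 0.02" --pt "0 0 0" --pt "0 0 0" --turn '[0,0,0]'

```text
time: 42.9
tool_pos: [0.4119, 0.0364, 0.2445]
tool_rot: [-0.001, 0.05, 0.999, -0.0]
contact_force: [-0.5, 0.0, -1.1]
gripper_width: 0.607
grasp_force: 0.0
```

```bash
python3 where.py; python3 - <<'E'
from h import *
P=np.array([.5535,.0224,-.0999])
c,im=snap("wrist","p2.png"); c=cam("wrist"); c1,it=snap("top","t6.png")
a=it[120:260,215:420]; a=cv2.resize(a,(410,280),interpolation=cv2.INTER_CUBIC); b=cv2.resize(im,(390,292))
o=np.zeros((300,800,3),np.uint8); o[:280,:410]=a; o[:292,410:]=b; cv2.imwrite("pics/m5.png",o[:,:,::-1])
# door geometry
dh=proj(c1,chest2w(P,(.045,.115,.034)));print(dh)
h=cv2.cvtColor(it,cv2.COLOR_RGB2HSV); m=(h[...,0]>100)&(h[...,0]<125)&(h[...,1]>80)&(h[...,2]<150); m[:,:220]=0;m[:,262:]=0;m[:150]=0;m[200:]=0
ys,xs=np.nonzero(m); 
pts=np.array([w2chest(P,onz(c1,p,.06))[:2] for p in zip(xs,ys)]); print(len(xs),pts.min(0),pts.max(0)); print(cv2.minAreaRect((pts*1000).astype(np.float32)))
E
```

```text
t 42.9 tcp [0.4119 0.0364 0.2445] rot [-0.001  0.05   0.999 -0.   ] F [-0.5  0.  -1.1] w 0.607 g 0.0
chest [-1.423e-01 -2.000e-04  2.445e-01] yaw rel chest 179.97554700457127
[255.96078816 171.5448977 ]
107 [-0.04463764  0.09471458] [0.06366937 0.19627845]
((15.162334442138672, 136.36099243164062), (101.5858383178711, 99.53282928466797), 77.17443084716797)
```

View pics/m5.png

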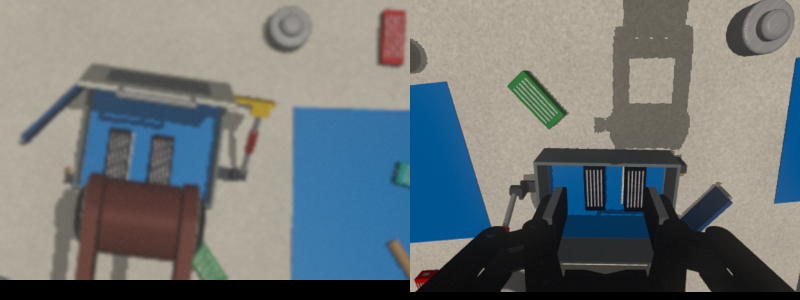

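>>> play_rows --pt "0 0.05 0" --pt "0 0.05 0" --pt "0 0.05 0" --pt "0.03 0.05 0" --pt "0.05 0.001 0" --pt "0.05 0 0" --pt "0.053 0 0" --pt "0 0 -0.05" --turn '[0,0,0,0,0,0,0,0]' --hand 0

```text
time: 44.0
tool_pos: [0.6012, 0.2371, 0.1976]
tool_rot: [0.004, 0.052, 0.999, 0.001]
contact_force: [-0.5, 0.3, -0.3]
gripper_width: -0.003
grasp_force: 0.0
```

>>> play_rows --pt "0 0 -0.05" --pt "0 0 -0.05" --pt "0 0 -0.04" --pt "0 0 -0.025" --pt "0 0 0" --pt "0 0 0" --turn '[0,0,0,0,0,0]'

```text
time: 44.75
tool_pos: [0.5958, 0.2374, 0.0307]
tool_rot: [0.0, 0.051, 0.999, 0.0]
contact_force: [-0.1, -0.2, 0.6]
gripper_width: -0.001
grasp_force: 0.0
```

```bash
python3 where.py
```

```text
t 44.75 tcp [0.5958 0.2374 0.0307] rot [0.    0.051 0.999 0.   ] F [-0.1 -0.2  0.6] w -0.001 g 0.0
chest [0.0206 0.2181 0.0307] yaw rel chest 179.92805399707657
```

>>> play_rows --pt "-0.008 -0.01 0" --pt "-0.008 -0.01 0" --pt "-0.008 -0.01 0" --pt "-0.008 -0.01 0" --pt "-0.008 -0.01 0" --pt "-0.008 -0.01 0" --pt "-0.008 -0.008 0" --pt "0 0 0" --turn '[0,0,0,0,0,0,0,0]'

```text
time: 45.75
tool_pos: [0.5384, 0.169, 0.0302]
tool_rot: [-0.0, 0.051, 0.999, -0.0]
contact_force: [0.6, 0.6, -0.8]
gripper_width: -0.001
grasp_force: 0.0
```

>>> play_rows --pt "-0.005 -0.004 0" --pt "0 -0.003 0" --pt "0 0 0" --turn '[0,0,0]'

```text
time: 46.12
tool_pos: [0.534, 0.1624, 0.0303]
tool_rot: [-0.0, 0.05, 0.999, -0.0]
contact_force: [0.9, -0.0, 0.5]
gripper_width: -0.005
grasp_force: 0.0
```

```bash
python3 where.py
```

```text
t 46.12 tcp [0.534  0.1624 0.0303] rot [-0.     0.05   0.999 -0.   ] F [ 0.9 -0.   0.5] w -0.005 g 0.0
chest [-0.0333  0.1373  0.0303] yaw rel chest 179.95703425642827
```

Keep pushing in small steps, watching the force.

>>> play_rows --pt "0 -0.004 0" --pt "0 -0.003 0" --pt "0 0 0" --turn '[0,0,0]'

```text
time: 46.5
tool_pos: [0.5341, 0.1606, 0.0305]
tool_rot: [0.0, 0.051, 0.999, 0.005]
contact_force: [0.0, 19.8, -2.9]
gripper_width: -0.006
grasp_force: 9.8
```

>>> play_rows --pt "0 -0.003 0" --pt "0 -0.002 0" --pt "0 0 0" --turn '[0,0,0]'

```text
time: 46.88
tool_pos: [0.5341, 0.1602, 0.0307]
tool_rot: [0.0, 0.051, 0.999, 0.01]
contact_force: [0.9, 36.8, -4.9]
gripper_width: 0.001
grasp_force: 18.1
```

```bash
python3 where.py
```

```text
t 46.88 tcp [0.5341 0.1602 0.0307] rot [0.    0.051 0.999 0.01 ] F [ 0.9 36.8 -4.9] w 0.001 g 18.100515705300495
chest [-0.0331  0.1352  0.0307] yaw rel chest 179.8237239019756
```

>>> play_rows --pt "0 0.012 0" --pt "0 0.03 0" --pt "0 0.03 0.03" --pt "0 0 0.06" --pt "0 0 0.06" --pt "0 0 0.06" --pt "-0.04 0 0.06" --pt "0 0 0" --turn '[0,0,0,0,0,0,0,0]'

```text
time: 47.88
tool_pos: [0.5008, 0.2232, 0.2994]
tool_rot: [0.005, 0.05, 0.999, 0.002]
contact_force: [0.6, -0.0, -0.9]
gripper_width: 0.001
grasp_force: 0.0
```

>>> play_rows --pt "-0.05 0 0" --pt "-0.05 0 0" --pt "0 0 0" --pt "0 0 0" --turn '[0,0,0,0]'

```text
time: 48.38
tool_pos: [0.3997, 0.2224, 0.2916]
tool_rot: [-0.0, 0.05, 0.999, -0.0]
contact_force: [0.1, 0.4, -0.2]
gripper_width: -0.002
grasp_force: 0.0
```

```bash
python3 where.py; python3 - <<'E'
from h import *
P=np.array([.5535,.0224,-.0999])
c1,it=snap("top","t7.png"); h=cv2.cvtColor(it,cv2.COLOR_RGB2HSV)
m=(h[...,0]>100)&(h[...,0]<125)&(h[...,1]>80)&(h[...,2]<150); m[:,:220]=0;m[:,300:]=0;m[:150]=0;m[225:]=0
ys,xs=np.nonzero(m); q=np.array([w2chest(P,onz(c1,p,.06))[:2] for p in zip(xs,ys)])
k=q[:,1]>.105; print("door-like px",k.sum(),q[k].min(0),q[k].max(0))
cs,im=snap("scene","s7.png"); 
for d in trace("scene","door"): 
    ys,xs=np.nonzero(d["region"]); print(d["p"],d["location"],len(xs),xs.min(),xs.max(),ys.min(),ys.max())
for f in (0,.05,.1,.2,.68): print(f,[np.round(proj(cs,chest2w(P,(.08-.14*np.cos(f)+.004*np.sin(f),.114+.14*np.sin(f)+.004*np.cos(f),z)))) for z in (.008,.06)], np.round(proj(cs,chest2w(P,(.08,.118,.06)))))
for n in ("top","scene"):
  for d in trace(n,"ssd1_center"): print(n,d["p"],d["location"],d["region"].sum())
E
python3 toprod.py | grep now
```

```text
t 48.38 tcp [0.3997 0.2224 0.2916] rot [-0.     0.05   0.999 -0.   ] F [ 0.1  0.4 -0.2] w -0.002 g 0.0
chest [-0.173   0.1837  0.2916] yaw rel chest 179.94297169517387
door-like px 43 [-0.05016232  0.11257387] [0.03606164 0.11820871]
0.81 [283.3, 247.7] 697 258 303 234 259
0 [array([303., 247.]), array([303., 233.])] [258. 246.]
0.05 [array([304., 249.]), array([304., 235.])] [258. 246.]
0.1 [array([305., 250.]), array([305., 236.])] [258. 246.]
0.2 [array([306., 253.]), array([306., 239.])] [258. 246.]
0.68 [array([306., 269.]), array([306., 255.])] [258. 246.]
now (np.float64(340.8511627906977), np.float64(188.94790697674418), np.float64(1075.0), array([187, 195]))
```

```bash
python3 -c "
from plant import *
print(job_done())"
```

```text
the job is handed in; nothing more can be done
None
```

I handed the job in at about 48 s, and my last camera checks looked right; no verdict came back. The rod props the lid at about 1.29 rad, the two black drives I found are on the chest floor with no third one seen, and the blue vent door is shut.

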